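Stand the fallen air duster in its bay and clear its nozzle

TASK

The air duster can has fallen over beside the wooden desk organiser: stand it upright on the desk, fully inside the organiser's open-ended bay (butt its bottom end against the bay's end wall and lift the nozzle end). Then clear it with a puff: press the nozzle cap on its top all the way down, without leaning hard on it, and let it spring back up. It must not spray while it is not upright, and the loose things on the desk stay where they are.

Things in the scene. Friction and masses are not known exactly. Their poses are not given: they have to be found in the camera images.
- can: aerosol air duster: bare-metal can with a pale paper label and a black nozzle cap, lying on its side at the start. 50 mm diameter, straight sides from its flat bottom to 147 mm, then a 33 mm wide neck to 165 mm; the 24 mm wide flat-topped cap on its end reaches 187 to 193 mm above the bottom (it is pushed on by hand, so this differs and must be felt for); 0.18 to 0.37 kg. Origin: centre of its flat bottom; local z runs along the can to the nozzle. It rolls freely.
- nozzle (a joint): travel of the sprung nozzle cap along the can, in m: 0 up (at rest), 0.006 fully down, where it meets a hard stop. It sprays from about 0.0045. The spring needs 4 N to start moving and 10 N at the bottom, and brings the cap back up by itself.
- organiser: fixed pale wooden desk organiser with a bay for the can. Axes: x from the bay's open end to its end wall (the stop), y across the bay towards the robot's side, z up; origin on the desk at the bay's centre. Beyond the bay on the far side (y below -29 mm) lie a 50 mm high tray and, from y = -78 mm, 85 mm high wells whose pens reach 160 mm; behind the end wall lies a 50 mm high tray, to x = +81 mm.
- bay (a point): centre of the bay, on the desk, axes as organiser. The bay is a slot 58 mm wide between 50 mm high walls (from x = -47 mm), without a floor (the can stands on the desk), open above and at the end away from the stop. The can's bottom centre belongs here; with the can against the end wall it is at x = +4 mm.
- stop (a point): middle of the inner face of the bay's end wall, 30 mm above the desk; the wall is 65 mm high, 10 mm thick and stands at x = +29 mm from the bay's centre. The open space above the bay and over this wall leaves room for a tool that leans either way.
- mug: white mug, 92 mm wide and 95 mm tall, its handle at local +y; stays where it is. Origin: centre of its underside
- stapler: stapler 148 x 37 x 40 mm, long along local x; stays where it is. Origin: centre of its underside
- clip_dish: small brass dish of clips, 68 mm across, 24 mm tall; stays where it is. Origin: centre of its underside
- calculator: pocket calculator 125 x 76 x 14 mm, long along local x; stays where it is. Origin: centre of its underside
- binder_clip: black binder clip 36 x 32 x 27 mm; stays where it is. Origin: centre of its underside
Things that resemble listed ones, but are neither listed nor needed, are in the scene too. Of the things that look like the organiser, the larger one is meant.

How it is judged (in metres and radians):
On the way, in this order (a step that is already met when the one before it is completed fails the run):
1. the can stands upright on the desk inside the bay, nozzle not pressed (angle between can's own z axis and vertical below 0.07 rad and x of can in the frame of bay between -0.015 and 0.01 m and y of can in the frame of bay between -0.008 and 0.008 m and height (world z) of can between -0.006 and 0.006 m and linear speed of can below 0.03 m/s and value of joint nozzle below 0.002 m), for 0.2 s.
2. the nozzle cap is pressed down until it sprays, with the can still upright in the bay (value of joint nozzle above 0.0045 m and angle between can's own z axis and vertical below 0.07 rad and x of can in the frame of bay between -0.015 and 0.01 m and y of can in the frame of bay between -0.008 and 0.008 m and height (world z) of can between -0.006 and 0.006 m), for 0.1 s.
3. the nozzle cap has sprung back up (value of joint nozzle below 0.001 m), for 0.1 s.
At the end, for the whole second after the job is handed in: The can stands still and upright (within 4 degrees) on the desk (within 6 mm), its bottom centre within 8 mm sideways of the bay's centre and along the bay no more than 15 mm towards its open end or 10 mm towards its end wall, and the nozzle cap is up again (less than 1 mm down) (angle between can's own z axis and vertical below 0.07 rad and x of can in the frame of bay between -0.015 and 0.01 m and y of can in the frame of bay between -0.008 and 0.008 m and height (world z) of can between -0.006 and 0.006 m and value of joint nozzle below 0.001 m and linear speed of can below 0.01 m/s); the robot touches nothing.
It fails at once if the nozzle is pressed far enough to spray (4.5 mm) while the can leans more than 17 degrees from upright (value of joint nozzle above 0.0045 m and angle between can's own z axis and vertical above 0.3 rad).
It fails at once if the nozzle cap is leaned on at its stop with more than 30 N (value of joint nozzle above 0.005 m and contact force between can and the arm above 30 N).
It fails at once if another thing on the desk is pushed more than 30 mm away (distance of any of mug, stapler, clip_dish, calculator, binder_clip from where it was at the start of the episode above 0.03 m).
It also fails if it takes over 54 s, if anything falls off the work surface, if the arm or the gripper's body presses on something with over 40 N, if the wrist force passes 120 N, or if a joint passes its speed limit or range.

ROBOT

A 6-joint arm with a two-finger parallel gripper is mounted at the origin on a cart in front of the work surface, level with it; the furniture and walls round the work are solid. World frame = base frame: x ahead of the robot, y to its left, z up, the work surface at z = 0. Lengths are in mm, angles in rad, forces in N, time in s.
With the tool pointing down it reaches from about 400 to 825 mm from the base axis. Payload 7 kg.
Tool frame: the origin (TCP) lies at the very end of the fingers, on their centre line; the grasp point (between the pads) lies 19 mm behind it; z points along the fingers, y is the direction in which the jaws open and shut (so a half turn about z gives the same grasp; the last joint's range is limited). The gripper opens to 88 mm and grips with 3 to 60 N. Pads are 19 mm wide; open, the fingers measure 130 mm over their backs; the gripper's body (78 mm by 193 mm) begins 47 mm behind the grasp point.
Start: joints at [-0.953, 0.359, 0.012, 0, -1.224, -0.288], TCP at [218.574, -638.608, 196.461] pointing down, gripper open.
Joint ranges: [-3.07, 3.07], [-1.43, 2.12], [-1.02, 1.25], [-3.03, 1.67], [-3.05, -0], [-3.03, 3.03]. Speed limits (rad/s): [2.39, 2.39, 3.01, 3.14, 3.14, 3.14].

INTERFACE

Orientations are given as a unit quaternion [x, y, z, w].
In Python, from plant import bot gives the robot as it stands. Calls block until the motion is done:
- bot.move_ptp(position, orientation): joint-space move of the TCP to a pose.
- bot.line_to(position, velocity=150, ori=None): straight line of the TCP; ori=None keeps the orientation; velocity is the mean speed in mm/s.
- bot.move_joints(angles): joint-space move.
- bot.move_gripper(opening, force=None): finger opening in mm; force is the grip in N (None keeps the last); returns when the fingers have stopped.
- bot.pause(seconds).
- bot.solve_ik(position, orientation): joint angles nearest the present ones, or None.
- bot.read_state(): the state.
- bot.camera(name): name is "scene" or "top"; returns the picture (400x640x3 uint8, red, green, blue); there is no depth.
- bot.get_calibration(name): a dict with "fx", "fy", "cx", "cy" (pixels), "distortion" ([k1, k2, p1, p2, k3] as OpenCV has them; the pictures are not rectified), "view" (4x4, takes a point from world to camera coordinates). Camera axes: x right, y up, looking along -z (the intrinsics and any distortion apply to the point x, -y, -z); pixel columns grow to the right and rows downward; lengths in mm; the calibration is good to about 2 mm. A picture is of the moment at which its call begins. get_calibration takes no time and is no camera call.
A pose or a line that the arm cannot do raises bot.Unreachable and nothing moves.
- bot.close_job(): hands the job in, once; it reports no verdict.
The state is a dict: "t": time; "joint_pos": joint angles; "qvel": joint speeds; "tau": joint torques, N m; "tcp_pos": TCP position; "eef_rot": TCP orientation; "contact_force": force on the tool from outside, world axes, zero at the start; "moment": the same for the moment, N m; "width": finger opening in mm.
Only numpy, scipy, OpenCV 4.12 (cv2) and the standard library are available. Lean on these libraries where they do the work, as an engineer would, in place of code of your own. Each camera call takes 0.05 s, during which the arm holds its last target.

## Working session

There is one attempt and no reset: what is moved stays moved. The work goes in short steps, each a Python script; the robot and the scene stay as the last script left them, time stands still between calls to the robot, and variables do not carry over. Pictures are saved under pics/ and viewed, and the job is handed in when it is done.

```bash
ls; mkdir -p pics
python3 - <<'E'
from plant import bot
import cv2,numpy as np
for n in("scene","top"):
    cv2.imwrite(f"pics/{n}0.png",bot.camera(n)[:,:,::-1])
    c=bot.get_calibration(n);print(n,c)
s=bot.read_state();print(s)
E
```

```text
pics
scene {'fx': 417.7398265465847, 'fy': 417.7398265465847, 'cx': 319.16760896741755, 'cy': 198.12800478077259, 'distortion': array([-0.11003794,  0.        ,  0.        ,  0.        ,  0.        ]), 'view': array([[ 7.78789772e-01, -6.27154139e-01, -1.28131823e-02,
        -3.45206187e+02],
       [ 3.48283267e-01,  4.15323349e-01,  8.40360209e-01,
        -2.43561933e+02],
       [-5.21713770e-01, -6.58926552e-01,  5.41876869e-01,
        -7.40331082e+02],
       [ 0.00000000e+00,  0.00000000e+00,  0.00000000e+00,
         1.00000000e+00]])}
top {'fx': 367.71322395740265, 'fy': 367.71322395740265, 'cx': 320.0094175974142, 'cy': 197.63469370592705, 'distortion': array([-0.01539243,  0.        ,  0.        ,  0.        ,  0.        ]), 'view': array([[-2.41859942e-02, -9.99688329e-01,  6.18722454e-03,
         4.14274732e+01],
       [ 9.93576023e-01, -2.33527853e-02,  1.10730912e-01,
        -4.69439610e+02],
       [-1.10551911e-01,  8.82561513e-03,  9.93831164e-01,
        -1.07714991e+03],
       [ 0.00000000e+00,  0.00000000e+00,  0.00000000e+00,
         1.00000000e+00]])}
{'t': 0.1, 'joint_pos': array([-9.52899747e-01,  3.59319125e-01,  1.11560334e-02, -3.06679924e-04,
       -1.22409491e+00, -2.88084271e-01]), 'qvel': array([ 0.00088498, -0.00172635,  0.00262668,  0.00097297, -0.0005833 ,
       -0.00137061]), 'tau': array([-1.39431158e-03, -5.84161341e+01,  2.93749559e+01,  7.01547727e+00,
        1.01702049e-02, -5.85125531e-05]), 'tcp_pos': array([ 218.41481529, -638.18042561,  195.61666151]), 'eef_rot': array([-1.64108212e-01,  9.86442061e-01,  7.20226261e-04, -1.90218660e-04]), 'contact_force': array([ 0.66863813,  0.16031217, -0.70843791]), 'moment': array([0.06981545, 0.01324635, 0.03051939]), 'width': 87.74620365158685}
```

View pics/scene0.png

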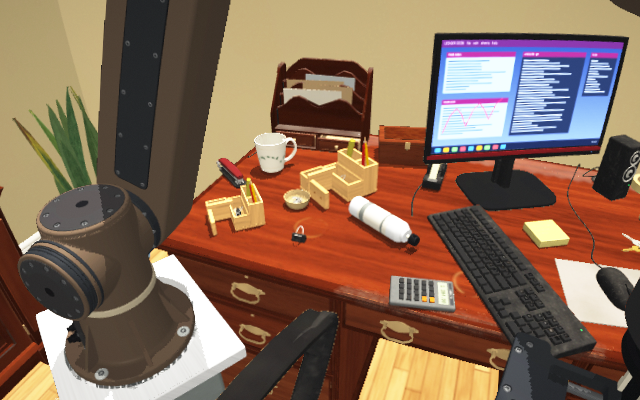

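View pics/top0.png

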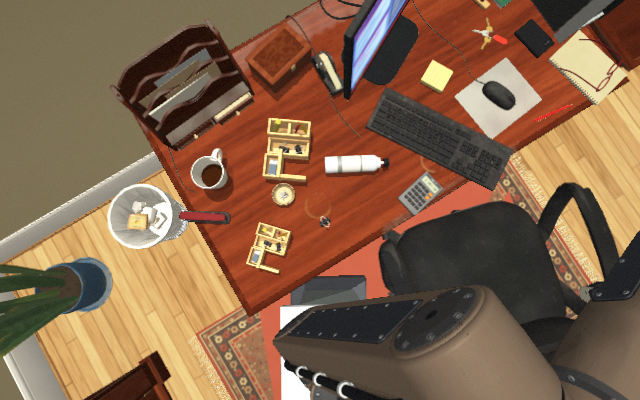

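The can lies at top (325..388,163), nozzle to the right. Organiser candidates in the top view: the larger at (287,150) and the smaller look-alike at (270,248). I choose the larger. The only thing that could pass for the can is the white cylinder itself. I'll check both in a close crop.

Run:
```python
import cv2
a=cv2.imread("pics/top0.png")[105:215,240:400]
cv2.imwrite("pics/top_crop.png",cv2.resize(a,None,fx=5,fy=5,interpolation=cv2.INTER_CUBIC))
a=cv2.imread("pics/scene0.png")[130:260,280:430]
cv2.imwrite("pics/scene_crop.png",cv2.resize(a,None,fx=4.5,fy=4.5,interpolation=cv2.INTER_CUBIC))
```

```text
(no output)
```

View pics/top_crop.png

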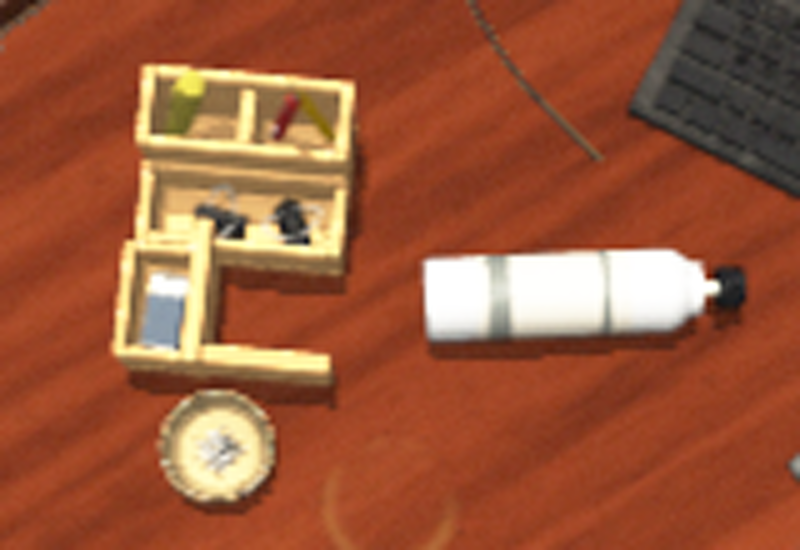

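View pics/scene_crop.png

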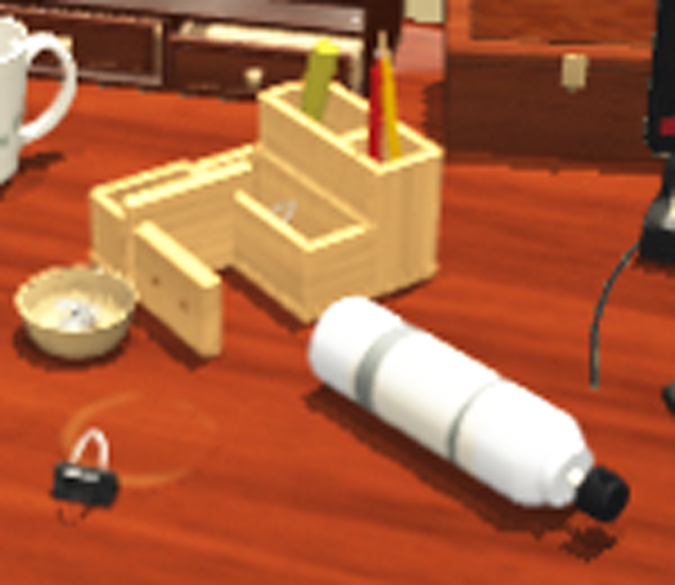

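The crop confirms it. The large organiser has its bay open to image right, towards the can. The can's bottom is at about (325,164) and its black cap at about (386,162). Next I measure.

```bash
cat > h.py <<'E'
import numpy as np,cv2
from plant import bot
from scipy.spatial.transform import Rotation as R
def ray(n,uv):
    c=bot.get_calibration(n);K=np.array([[c['fx'],0,c['cx']],[0,c['fy'],c['cy']],[0,0,1]])
    p=cv2.undistortPoints(np.array(uv,float).reshape(-1,1,2),K,np.array(c['distortion'])).reshape(-1,2)
    V=np.array(c['view']);d=np.c_[p[:,0],-p[:,1],-np.ones(len(p))]@V[:3,:3]
    return -V[:3,:3].T@V[:3,3],d
def plane(n,uv,z):
    o,d=ray(n,uv);return o+d*((z-o[2])/d[:,2])[:,None]
def tri(uvt,uvs):
    o1,d1=ray("top",[uvt]);o2,d2=ray("scene",[uvs]);d1=d1[0];d2=d2[0]
    A=np.c_[d1,-d2];k=np.linalg.lstsq(A,o2-o1,rcond=None)[0]
    a=o1+k[0]*d1;b=o2+k[1]*d2;return (a+b)/2,np.linalg.norm(a-b)
E
python3 - <<'E'
from h import *
np.set_printoptions(precision=1,suppress=True)
print("camtop",ray("top",[[0,0]])[0])
im=cv2.imread("pics/top0.png")
g=cv2.cvtColor(im,cv2.COLOR_BGR2HSV)
m=((g[:,:,1]<70)&(g[:,:,2]>110)).astype(np.uint8); m[:, :315]=0;m[:,400:]=0;m[:145]=0;m[180:]=0
cs,_=cv2.findContours(m,cv2.RETR_EXTERNAL,cv2.CHAIN_APPROX_NONE);c=max(cs,key=cv2.contourArea)
r=cv2.minAreaRect(c);b=cv2.boxPoints(r);print("can rect",r);print(plane("top",b,25))
k=((g[:,:,2]<60)).astype(np.uint8);k[:, :378]=0;k[:,394:]=0;k[:152]=0;k[172:]=0
ys,xs=np.nonzero(k);print("cap px",xs.min(),xs.max(),ys.min(),ys.max());print(plane("top",[[xs.mean(),ys.mean()]],25))
def px(p):return (np.array(p)+.5)/5-.5+np.array([240,105])
P={"nearwall in L":(218,345),"nearwall in R":(331,356),"out R":(331,384),"out L":(120,365)}
for n,p in P.items(): print(n,plane("top",[px(p)],50))
for n,p in {"far in L":(212,260),"far R":(345,275)}.items(): print(n,plane("top",[px(p)],50))
for n,p in {"endwall in far":(212,225),"endwall in near":(208,350)}.items(): print(n,plane("top",[px(p)],65))
def ps(p):return (np.array(p)+.5)/4.5-.5+np.array([280,130])
for n,p in {"near wall end top in":(219,288),"out":(203,297),"far tray front corner":(309,260),}.items(): print("scene",n,plane("scene",[ps(p)],50))
for n,p in {"near wall end bot out":(203,356),"bot in":(219,352),"far tray corner bot":(309,322)}.items(): print("scene",n,plane("scene",[ps(p)],0))
E
```

```text
camtop [ 348.3   40.  1122.2]
can rect ((353.9073486328125, 163.2197723388672), (16.424213409423828, 58.300960540771484), 88.09085083007812)
[[ 597.5   13.5   25. ]
 [ 599.6 -164.3   25. ]
 [ 548.8 -163.7   25. ]
 [ 546.9   13.1   25. ]]
cap px 383 388 159 166
[[ 573.5 -172.1   25. ]]
nearwall in L [[541.6 137.4  50. ]]
nearwall in R [[533.5  70.8  50. ]]
out R [[516.7  71.2  50. ]]
out L [[531.  195.4  50. ]]
far in L [[592.9 140.3  50. ]]
far R [[582.   61.5  50. ]]
endwall in far [[610.4 138.7  65. ]]
endwall in near [[536.1 141.9  65. ]]
scene near wall end top in [[528.6  68.9  50. ]]
scene out [[516.   67.5  50. ]]
scene far tray front corner [[586.4  59.1  50. ]]
scene near wall end bot out [[526.   80.1   0. ]]
scene bot in [[535.6  77.4   0. ]]
scene far tray corner bot [[595.8  67.6   0. ]]
```

Run:
```python
import cv2
a=cv2.imread("pics/top0.png")[115:187,260:315]
cv2.imwrite("pics/top_z.png",cv2.resize(a,None,fx=8,fy=8,interpolation=cv2.INTER_NEAREST))
a=cv2.imread("pics/scene0.png")[150:212,298:380]
cv2.imwrite("pics/scene_z.png",cv2.resize(a,None,fx=9,fy=9,interpolation=cv2.INTER_NEAREST))
```

```text
(no output)
```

View pics/top_z.png

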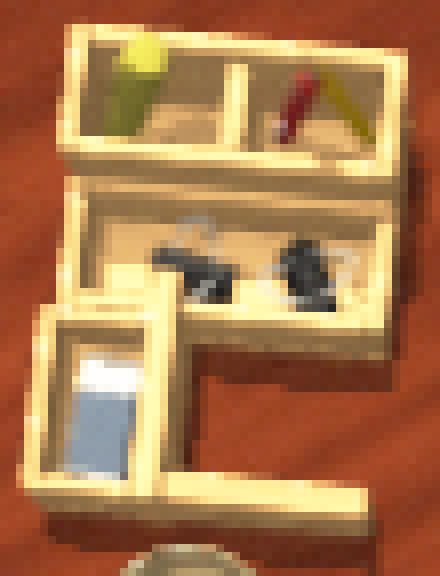

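View pics/scene_z.png

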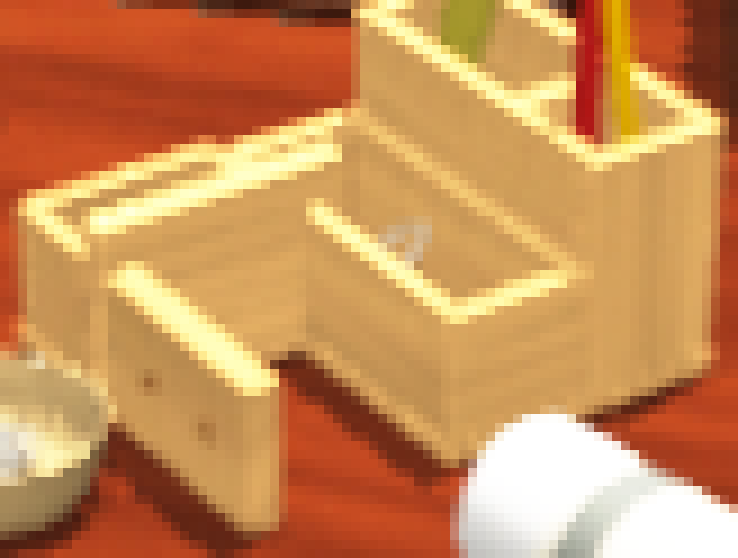

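Run:
```python
from h import *
np.set_printoptions(precision=1,suppress=True)
t=lambda p:(np.array(p))/8-.5+np.array([260,115])
s=lambda p:(np.array(p))/9-.5+np.array([298,150])
for n,p,z in [("near in R",(368,488),50),("near out R",(368,516),50),("near in L",(165,472),50),("far R",(392,328),50),("far L",(188,312),50),("end in far",(182,275),65),("end in near",(163,480),65)]:
    print(n,plane("top",[t(p)],z))
for n,p,z in [("near top out",(250,388),50),("near top in",(278,380),50),("far top",(455,318),50),("near bot out",(250,532),0),("near bot in",(280,530),0),("far bot",(452,465),0)]:
    print("scene",n,plane("scene",[s(p)],z))
print(tri(t((368,488)),s((278,380))),tri(t((392,328)),s((455,318))),tri(t((368,516)),s((250,388))))
# can in scene: silhouette
im=cv2.imread("pics/scene0.png");g=cv2.cvtColor(im,cv2.COLOR_BGR2HSV)
k=((g[:,:,2]<60)).astype(np.uint8);k[:, :402]=0;k[:,424:]=0;k[:228]=0;k[249:]=0
ys,xs=np.nonzero(k);print(xs.mean(),ys.mean(),tri((385.5,162.5),(xs.mean(),ys.mean())))
```

```text
near in R [[534.4  71.7  50. ]]
near out R [[523.9  71.9  50. ]]
near in L [[542.1 146.5  50. ]]
far R [[594.4  61.6  50. ]]
far L [[602.2 137.2  50. ]]
end in far [[612.5 137.9  65. ]]
end in near [[536.5 145.8  65. ]]
scene near top out [[525.9  77.3  50. ]]
scene near top in [[534.5  75.6  50. ]]
scene far top [[594.4  68.8  50. ]]
scene near bot out [[527.4  79.6   0. ]]
scene near bot in [[534.6  74.9   0. ]]
scene far bot [[594.7  68.5  -0. ]]
(array([533.1,  72.2,  52.3]), np.float64(2.163397787254374)) (array([591.7,  62.8,  54.2]), np.float64(4.253342429293537)) (array([522.7,  72.2,  53.9]), np.float64(1.5385261958187388))
413.3125 239.76041666666666 (array([ 572.2, -170.6,   28.2]), np.float64(0.6470872963081784))
```

```bash
cat >> h.py <<'E'
np.set_printoptions(precision=3,suppress=True)
bx=np.array([.103,.995,0]);bx/=np.linalg.norm(bx);by=np.array([bx[1],-bx[0],0])*-1
BAY=np.array([569.2,116.2,0])
NOZ=np.array([.011,-1,0]);NOZ/=np.linalg.norm(NOZ);CB=np.array([572.2,13.0,25])
ALPHA=np.radians(75)
def rot(n,t,sgn):
    y=np.cross(n,t);y/=np.linalg.norm(y);y*=sgn
    return R.from_matrix(np.c_[np.cross(y,t),y,t])
def grasp0(sgn):
    # tool dir: angle (pi-ALPHA) so body leans to nozzle side
    t=-NOZ*np.cos(ALPHA)-np.array([0,0,1])*np.sin(ALPHA)
    return t,rot(NOZ,t,sgn)
def up(psi,sgn):
    t=np.array([np.cos(psi)*np.sin(ALPHA),np.sin(psi)*np.sin(ALPHA),-np.cos(ALPHA)])
    return t,rot(np.array([0,0,1.]),t,sgn)
E
python3 - <<'E'
from h import *
for s in(1,-1):
    t,r=grasp0(s);g=CB+NOZ*100+[0,0,3]
    for dz in(120,0): print(s,"grasp",dz,bot.solve_ik(g+19*t+[0,0,dz],r.as_quat()))
    for psi in(-40,-20,0,20,40,60):
        t,r=up(np.radians(psi),s);q=BAY-bx*2+[0,0,100]+19*t
        print(s,psi,bot.solve_ik(q,r.as_quat()),bot.solve_ik(q-bx*110+[0,0,60],r.as_quat()))
E
```

```text
1 grasp 120 [-0.007  0.305 -0.14  -0.288 -1.146 -3.002]
1 grasp 0 [-0.011  0.438 -0.242 -0.33  -0.924 -2.915]
1 -40 None None
1 -20 None None
1 0 None None
1 20 [-0.62   0.778 -0.98  -2.205 -1.418  1.727] [-0.786  0.373 -0.796 -1.874 -1.162  1.174]
1 40 [-0.558  0.586 -0.654 -1.784 -1.222  1.236] [-0.708  0.417 -0.53  -1.547 -1.263  0.921]
1 60 [-0.464  0.606 -0.388 -1.475 -1.32   0.974] [-0.617  0.515 -0.283 -1.321 -1.448  0.795]
-1 grasp 120 [-0.007  0.305 -0.14  -0.288 -1.146  0.14 ]
-1 grasp 0 [-0.011  0.438 -0.242 -0.33  -0.924  0.226]
-1 -40 None None
-1 -20 None None
-1 0 None None
-1 20 [-0.62   0.778 -0.98  -2.205 -1.418 -1.415] [-0.786  0.373 -0.796 -1.874 -1.162 -1.967]
-1 40 [-0.558  0.586 -0.654 -1.784 -1.222 -1.906] [-0.708  0.417 -0.53  -1.547 -1.263 -2.221]
-1 60 [-0.464  0.606 -0.388 -1.475 -1.32  -2.168] [-0.617  0.515 -0.283 -1.321 -1.448 -2.347]
```

Run:
```python
from h import *
t,r=grasp0(-1);g=CB+NOZ*100+[0,0,3];q=r.as_quat()
bot.move_ptp(g+19*t+[0,0,120],q)
cv2.imwrite("pics/top1.png",bot.camera("top")[:,:,::-1]);cv2.imwrite("pics/scene1.png",bot.camera("scene")[:,:,::-1])
s=bot.read_state();print(s['t'],s['tcp_pos'],g+19*t,s['contact_force'])
a=np.hstack([cv2.imread("pics/top1.png")[100:220,260:420],cv2.imread("pics/scene1.png")[120:240,300:460]])
cv2.imwrite("pics/pre1.png",cv2.resize(a,None,fx=2.5,fy=2.5))
```

```text
2.525 [573.181 -82.853 129.674] [573.246 -82.077   9.647] [-0.411  0.22  -0.264]
```

View pics/pre1.png

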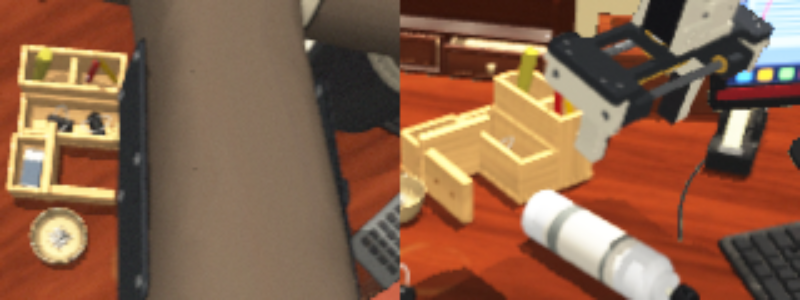

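The gripper is open above the can (scene crop, can at about (600,245), fingers above it). The arm hides the can in the top view. I'll descend and grip.

Run:
```python
from h import *
t,r=grasp0(-1);g=CB+NOZ*100+[0,0,3]
for dz in(30,10,0):
    bot.line_to(g+19*t+[0,0,dz],150); s=bot.read_state();print(s['t'],s['tcp_pos'],s['contact_force'])
    if np.linalg.norm(s['contact_force'])>8: break
else:
    bot.move_gripper(40,45); s=bot.read_state();print(s['t'],s['width'],s['contact_force'])
    bot.line_to(g+19*t+[0,0,40],100); s=bot.read_state();print(s['t'],s['width'],s['contact_force'])
    cv2.imwrite("pics/scene2.png",cv2.resize(bot.camera("scene")[120:270,300:500,::-1],None,fx=4,fy=4))
```

```text
3.275 [573.855 -82.322  40.273] [0.128 0.516 0.018]
3.5583 [573.068 -82.057  19.948] [-0.446 -0.009  0.642]
3.8083 [573.196 -82.055   9.936] [-0.068  0.218  0.99 ]
4.7333 39.98401985361936 [ 0.251 -0.374 -2.506]
5.2833 40.31694655688419 [-0.075  0.002 -0.087]
```

View pics/scene2.png

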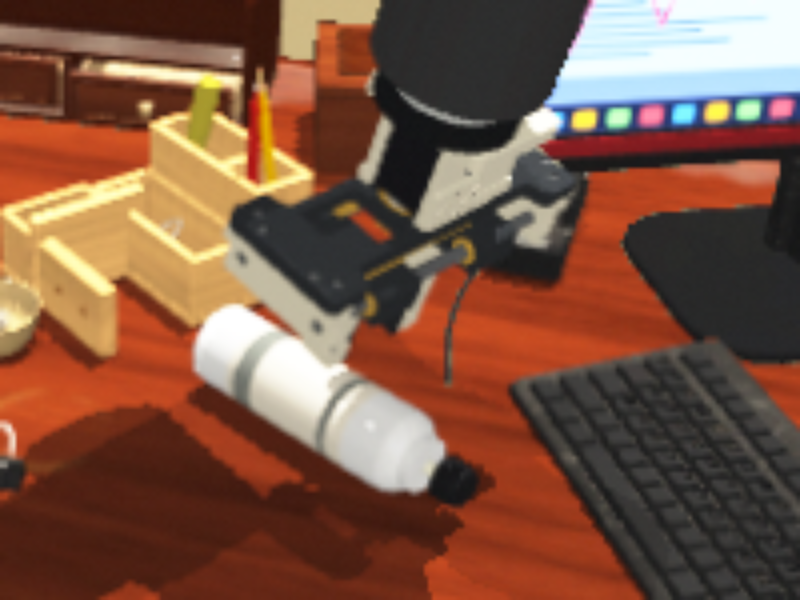

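Run:
```python
from h import *
s=bot.read_state();print(s['tcp_pos'],R.from_quat(s['eef_rot']).as_matrix(),s['width'])
for n in("scene","top"):
    c=bot.get_calibration(n);V=c['view'];K=np.array([[c['fx'],0,c['cx']],[0,c['fy'],c['cy']],[0,0,1]])
    P=np.array([s['tcp_pos'],[573,-87,25],CB,CB+NOZ*190]);P=(np.c_[P,np.ones(4)]@V.T)[:,:3]*[1,-1,-1]
    p=cv2.projectPoints(P,np.zeros(3),np.zeros(3),K,c['distortion'])[0].reshape(-1,2);print(n,p,(p-[300,120])*4)
```

```text
[572.92  -81.936  49.445] [[ 0.01  -1.    -0.003]
 [-0.966 -0.011  0.259]
 [-0.259  0.    -0.966]] 39.93138138945071
scene [[385.107 213.991]
 [385.935 223.548]
 [356.284 205.34 ]
 [416.136 241.909]] [[340.427 375.964]
 [343.74  414.192]
 [225.137 341.361]
 [464.544 487.637]]
top [[356.965 161.554]
 [357.776 163.167]
 [324.87  164.163]
 [387.306 162.096]] [[227.86  166.216]
 [231.102 172.667]
 [ 99.481 176.651]
 [349.223 168.382]]
```

Run:
```python
from h import *
a=bot.camera("scene");cv2.imwrite("pics/scene3.png",a[:,:,::-1])
cv2.imwrite("pics/s3z.png",cv2.resize(a[180:250,340:420,::-1],None,fx=8,fy=8,interpolation=cv2.INTER_NEAREST))
```

```text
(no output)
```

View pics/s3z.png

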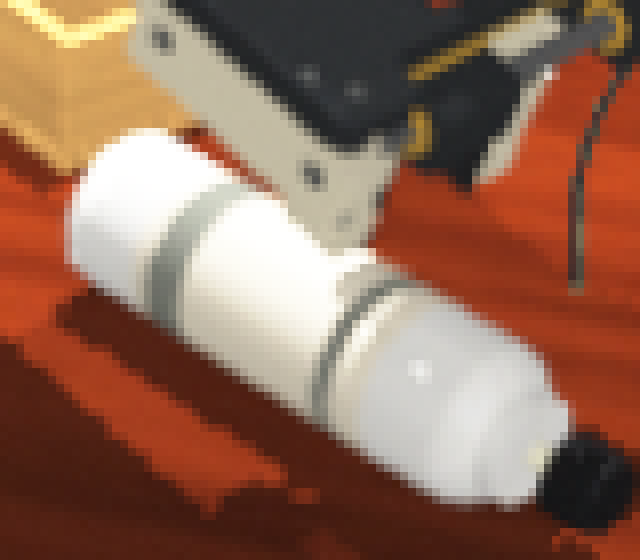

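Run:
```python
from h import *
c=bot.get_calibration("scene");V=c['view'];K=np.array([[c['fx'],0,c['cx']],[0,c['fy'],c['cy']],[0,0,1]])
P=np.array([[553,-82,50],[553,-82,90],[593,-82,50],[533,-82,50],[553,-82,70]],float);P=(np.c_[P,np.ones(len(P))]@V.T)[:,:3]*[1,-1,-1]
p=cv2.projectPoints(P,np.zeros(3),np.zeros(3),K,c['distortion'])[0].reshape(-1,2);print((p-[340,180])*8)
a=cv2.imread("pics/scene0.png")[180:250,340:420];b=cv2.imread("pics/scene3.png")[180:250,340:420]
cv2.imwrite("pics/cmp.png",cv2.resize(np.hstack([a,b]),None,fx=5,fy=5,interpolation=cv2.INTER_NEAREST))
```

```text
[[312.599 296.275]
 [322.033 178.814]
 [408.976 244.98 ]
 [262.694 322.798]
 [317.278 238.231]]
```

View pics/cmp.png

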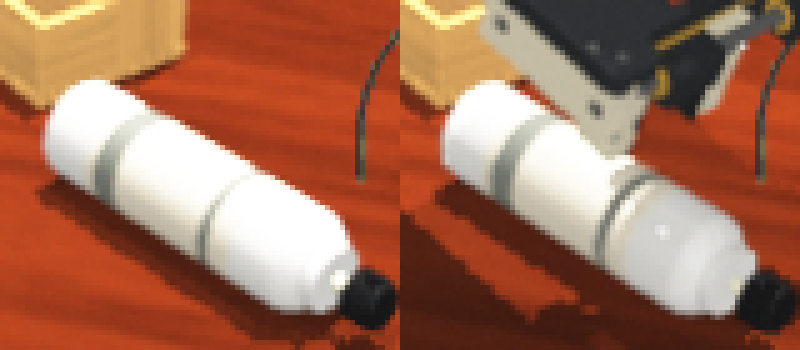

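Run:
```python
from h import *
t,r=grasp0(-1);g=CB+NOZ*100+[0,0,3]
ims=[]
def shot():
    ims.append(bot.camera("scene")[150:260,330:450,::-1])
    s=bot.read_state();print(s['t'],s['tcp_pos'],s['width'],s['contact_force'])
bot.move_gripper(87); bot.line_to(g+19*t,100);shot()
bot.move_gripper(60,20);shot()
bot.move_gripper(48,20);shot()
bot.move_gripper(44,20);shot()
a=np.vstack([np.hstack(ims[:2]),np.hstack(ims[2:])])
cv2.imwrite("pics/t4.png",cv2.resize(a,None,fx=2.7,fy=2.7,interpolation=cv2.INTER_NEAREST))
```

```text
6.925 [573.604 -82.173   9.926] 86.8515263919313 [-0.056 -0.584  0.641]
7.6667 [573.22  -82.094   9.636] 60.073022445175674 [ 0.547  0.369 -1.185]
8.2083 [573.223 -82.074   9.646] 47.71544225448302 [-0.05  -0.221  0.043]
8.6083 [572.954 -82.06    9.812] 43.75811558007649 [-2.22  -0.381  3.782]
```

View pics/t4.png

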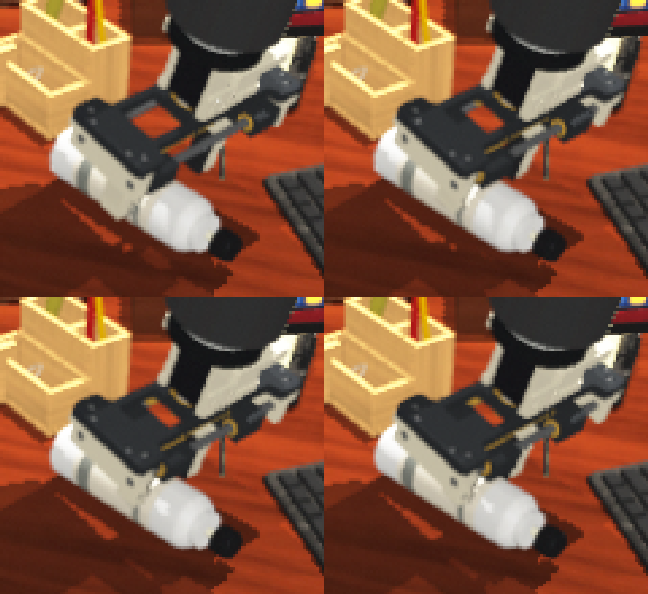

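Run:
```python
from h import *
t,r=grasp0(-1);g=CB+NOZ*100+[0,0,3]
bot.move_gripper(75)
p=g+19*t
for dz in(-3,-5,-7,-9):
    bot.line_to(p+[0,0,dz],40);s=bot.read_state();print(s['t'],s['tcp_pos'],s['width'],s['contact_force'])
    if s['contact_force'][2]>5: break
cv2.imwrite("pics/t5.png",cv2.resize(bot.camera("scene")[170:260,330:450,::-1],None,fx=6,fy=6,interpolation=cv2.INTER_NEAREST))
```

```text
9.6 [572.981 -82.036   6.317] 74.83555253608495 [ 0.617 -0.699  0.797]
9.85 [573.135 -82.06    4.469] 75.4163132213317 [-0.347  0.121 -0.478]
10.1 [573.133 -82.068   2.49 ] 74.98241023137865 [0.53  0.315 0.633]
10.35 [573.131 -82.074   0.492] 74.71154818548945 [0.121 0.159 0.319]
```

View pics/t5.png

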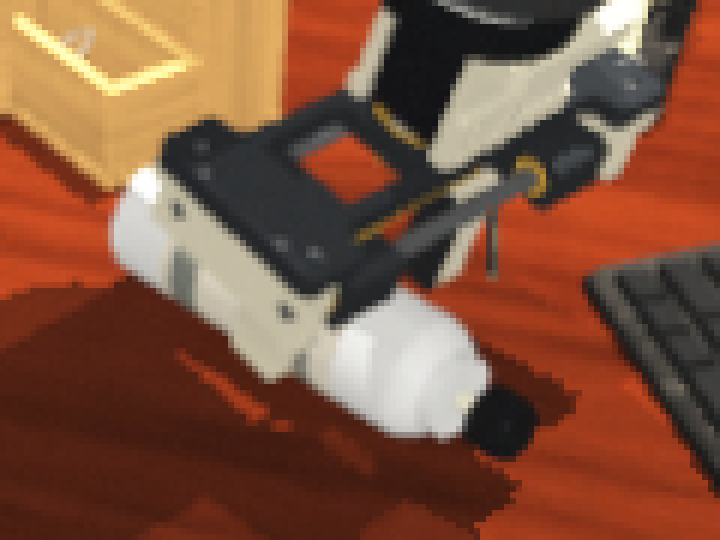

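Run:
```python
from h import *
for px in([374.2,233],[382,228]):
  o,d=ray("scene",[px]);d=d[0]
  for x in(510,520,530,536):print(px,o+d*(x-o[0])/d[0])
```

```text
[374.2, 233] [ 510.    -109.906   42.021]
[374.2, 233] [ 520.    -100.815   31.71 ]
[374.2, 233] [530.    -91.723  21.4  ]
[374.2, 233] [536.    -86.269  15.214]
[382, 228] [ 510.    -131.011   67.815]
[382, 228] [ 520.    -122.308   57.98 ]
[382, 228] [ 530.    -113.606   48.145]
[382, 228] [ 536.    -108.385   42.244]
```

The fingertips look 15–20 mm higher than the reported TCP, and I felt no desk at TCP z=0.5. I'll keep feeling downwards.

Run:
```python
from h import *
t,r=grasp0(-1);g=CB+NOZ*100+[0,0,3]
p=g+19*t
for dz in(-11,-13,-15,-17,-19):
    bot.line_to(p+[0,0,dz],30);s=bot.read_state();print(s['t'],s['tcp_pos'],s['contact_force'])
    if s['contact_force'][2]>4: break
bot.move_gripper(44,30);s=bot.read_state();print(s['t'],s['tcp_pos'],s['width'],s['contact_force'])
```

```text
10.65 [573.154 -82.069  -1.506] [-0.043 -0.321  0.494]
10.9 [573.089 -82.068  -3.537] [-0.556 -0.619  0.159]
11.15 [573.158 -82.067  -5.502] [-0.409 -0.178  0.327]
11.4 [573.121 -82.055  -7.497] [-0.768  0.398  0.104]
11.65 [573.104 -82.066  -9.516] [-0.116 -0.103  1.365]
12.2 [573.133 -82.076  -9.393] 49.46417412215924 [-0.299 -0.285  0.577]
```

Run:
```python
from h import *
t,r=grasp0(-1);g=CB+NOZ*100+[0,0,3]
p=g+19*t
bot.move_gripper(44,50)
bot.line_to(p+[0,0,40],80);s=bot.read_state();print(s['t'],s['tcp_pos'],s['width'],s['contact_force'])
cv2.imwrite("pics/t6.png",cv2.resize(bot.camera("scene")[150:260,330:450,::-1],None,fx=5,fy=5,interpolation=cv2.INTER_NEAREST))
```

```text
13.3083 [572.845 -81.992  49.307] 49.11274066870156 [-0.108 -0.272 -2.444]
```

View pics/t6.png

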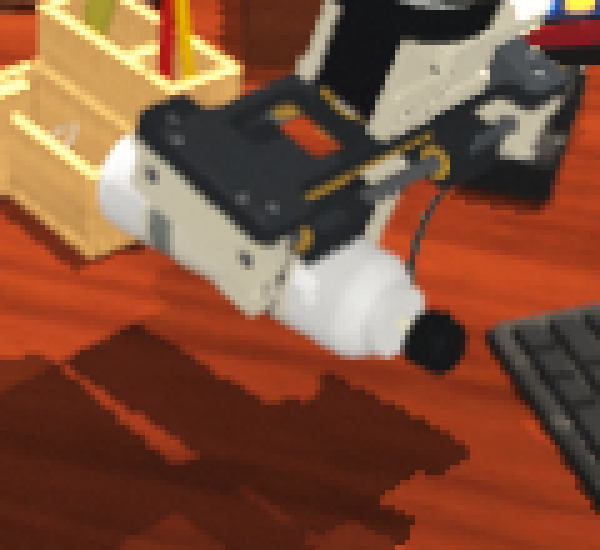

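```bash
cat >> h.py <<'E'
_,R0=grasp0(-1)
OFF=R0.inv().apply(CB-np.array([573.13,-82.07,-9.4]))  # can bottom in tool frame
def tcp_for(bottom,psi):
    _,r=up(np.radians(psi),-1);return np.asarray(bottom)-r.apply(OFF),r.as_quat()
E
python3 - <<'E'
from h import *
print(OFF)
for psi in(30,40,50,60):
    for b in(BAY-bx*130+[0,0,80],BAY-bx*130+[0,0,8],BAY-bx*2):
        p,q=tcp_for(b,psi);print(psi,p,bot.solve_ik(p,q))
E
```

```text
[-100.738   -0.116   -8.621]
30 [585.663   3.991 175.074] [-0.731  0.328 -0.617 -1.671 -1.175 -2.218]
30 [585.663   3.991 103.074] [-0.769  0.557 -0.643 -1.734 -1.227 -1.95 ]
30 [598.843 131.31   95.074] [-0.564  0.629 -0.79  -2.013 -1.241 -1.713]
40 [582.241   8.914 175.074] [-0.697  0.374 -0.497 -1.531 -1.259 -2.3  ]
40 [582.241   8.914 103.074] [-0.721  0.562 -0.514 -1.577 -1.269 -2.084]
40 [595.42  136.234  95.074] [-0.525  0.586 -0.643 -1.812 -1.209 -1.914]
50 [578.015  13.169 175.074] [-0.659  0.427 -0.379 -1.415 -1.356 -2.358]
50 [578.015  13.169 103.074] [-0.671  0.587 -0.392 -1.444 -1.339 -2.18 ]
50 [591.195 140.488  95.074] [-0.482  0.585 -0.511 -1.641 -1.24  -2.063]
60 [573.114  16.624 175.074] [-0.615  0.483 -0.262 -1.316 -1.46  -2.399]
60 [573.114  16.624 103.074] [-0.621  0.623 -0.274 -1.331 -1.426 -2.249]
60 [586.294 143.944  95.074] [-0.437  0.606 -0.386 -1.496 -1.305 -2.171]
```

Run:
```python
from h import *
t,r=grasp0(-1);g=CB+NOZ*100+[0,0,3]
bot.line_to(g+19*t+[0,0,140],200)
p,q=tcp_for(BAY-bx*130+[0,0,80],40)
bot.move_ptp(p,q)
s=bot.read_state();print(s['t'],s['tcp_pos'],p,s['width'],s['contact_force'])
for n in("top","scene"): cv2.imwrite(f"pics/{n}7.png",bot.camera(n)[:,:,::-1])
a=np.hstack([cv2.imread("pics/top7.png")[80:230,240:400],cv2.imread("pics/scene7.png")[90:240,280:440]])
cv2.imwrite("pics/c7.png",cv2.resize(a,None,fx=2.5,fy=2.5))
```

```text
16.0917 [582.121   9.012 174.734] [582.241   8.914 175.074] 49.07848511560536 [ 0.294 -0.194 -3.161]
```

View pics/c7.png

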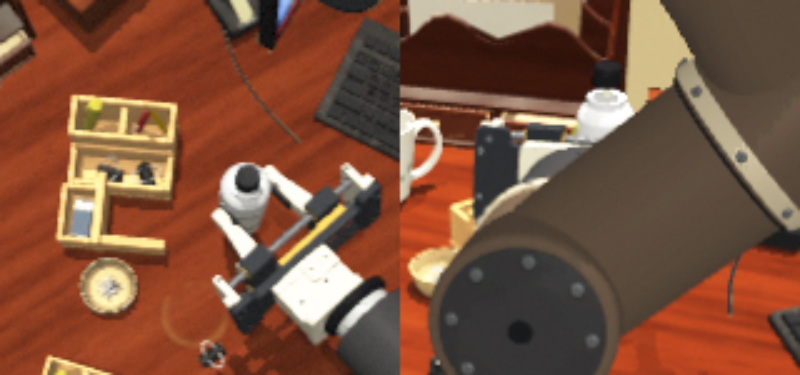

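Run:
```python
from h import *
a=cv2.imread("pics/top7.png")[135:185,320:360]
cv2.imwrite("pics/z7.png",cv2.resize(a,None,fx=12,fy=12,interpolation=cv2.INTER_NEAREST))
b=cv2.imread("pics/scene7.png");cv2.imwrite("pics/z7s.png",cv2.resize(b[108:160,345:395],None,fx=10,fy=10,interpolation=cv2.INTER_NEAREST))
g=cv2.imread("pics/top7.png").max(2);k=np.zeros_like(g);k[143:160,330:348]=(g[143:160,330:348]<70)
n,l,st,ce=cv2.connectedComponentsWithStats(k);i=1+st[1:,4].argmax();print(ce[i],st[i])
print(plane("top",[ce[i]],262))
g=b.max(2);k=np.zeros_like(g);k[110:130,352:372]=(g[110:130,352:372]<60)
n,l,st,ce2=cv2.connectedComponentsWithStats(k);j=1+st[1:,4].argmax();print(ce2[j],st[j]);print(tri(ce[i],ce2[j]))
```

```text
[338.105 152.316] [334 147   9  10  57]
[[551.884 -13.518 262.   ]]
[360.571 118.169] [352 110  18  17 219]
(array([549.901, -12.745, 268.347]), np.float64(1.19576591563775))
```

View pics/z7.png

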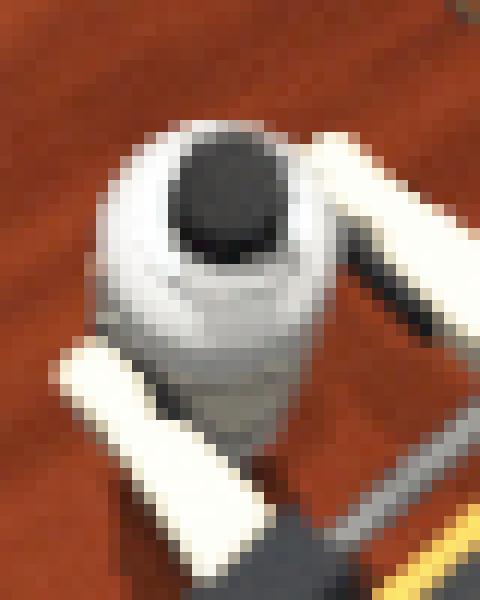

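View pics/z7s.png

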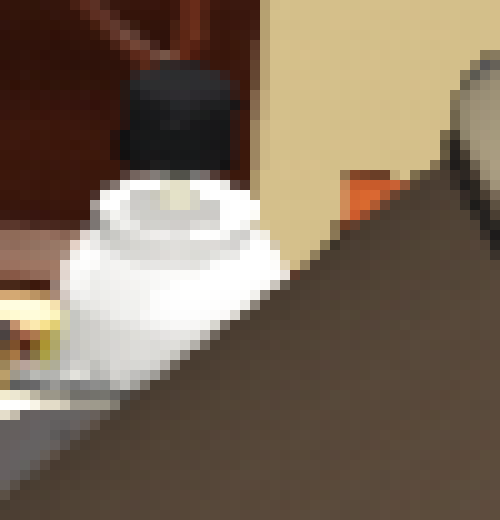

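Run:
```python
from h import *
print(tri((338.7,150.3),(362.5,115.7)),plane("top",[[338.7,150.3]],270))
# bottom of neck/shoulder ring: shoulder circle in top: 
print(plane("top",[[320+97/12-.5,135+250/12-.5],[320+335/12-.5,135+250/12-.5]],227))
```

```text
(array([553.699, -14.099, 273.275]), np.float64(0.8341877520588094)) [[554.828 -14.574 270.   ]]
[[553.113  10.657 227.   ]
 [552.    -38.594 227.   ]]
```

```bash
cat >> h.py <<'E'
COR=np.array([1.3,1.0,0])
def go(xb,yb,z,v,psi=40):
    p,q=tcp_for(BAY+bx*xb+by*yb+COR+[0,0,z],psi);bot.line_to(p,v);s=bot.read_state()
    print(round(s['t'],2),xb,z,s['tcp_pos']-p,round(s['width'],2),s['contact_force']);return s
E
python3 - <<'E'
from h import *
go(-130,0,30,150);go(-130,0,8,60);go(-78,0,8,100)
cv2.imwrite("pics/top8.png",bot.camera("top")[:,:,::-1])
cv2.imwrite("pics/c8.png",cv2.resize(cv2.imread("pics/top8.png")[110:190,260:350],None,fx=8,fy=7,interpolation=cv2.INTER_NEAREST))
E
```

```text
16.68 -130 30 [ 0.075  0.064 -0.09 ] 49.21 [ 0.494  0.652 -2.014]
17.19 -130 8 [ 0.102 -0.073  0.169] 49.06 [ 0.696  0.337 -2.834]
17.86 -78 8 [-0.007  0.213  0.026] 49.06 [-0.214  0.124 -1.838]
```

View pics/c8.png

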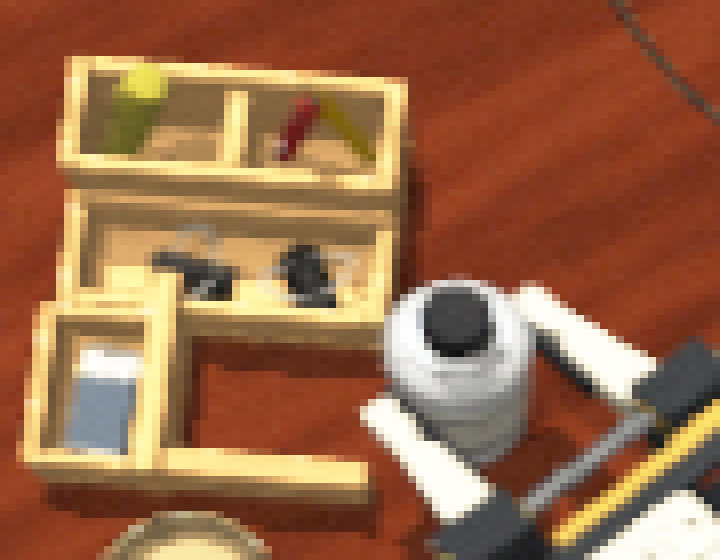

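Run:
```python
from h import *
p=plane("top",[[316.75,154.9]],198)[0];print(p);e=p-BAY;print("bay",e@bx,e@by)
q=plane("top",[[260+386/8-.5,110+370/7-.5],[260+533/8-.5,110+370/7-.5]],155);print(q)
```

```text
[561.51   37.436 198.   ]
bay -79.13697625680928 -0.46056335796964554
[[551.639  61.86  155.   ]
 [550.512  12.711 155.   ]]
```

Run:
```python
from h import *
for x in(-60,-45,-30,-15,-8,-3):
    s=go(x,0,8,60)
    if np.hypot(*s['contact_force'][:2])>6: print("contact");break
cv2.imwrite("pics/top9.png",bot.camera("top")[:,:,::-1])
cv2.imwrite("pics/c9.png",cv2.resize(cv2.imread("pics/top9.png")[110:190,250:340],None,fx=8,fy=7,interpolation=cv2.INTER_NEAREST))
```

```text
18.36 -60 8 [-0.166  0.396 -0.071] 48.69 [ 0.818  0.584 -3.598]
18.76 -45 8 [-0.215  0.508 -0.058] 48.76 [ 0.214 -0.338 -2.847]
19.16 -30 8 [-0.211  0.495 -0.069] 49.0 [-0.193 -0.136 -2.501]
19.56 -15 8 [-0.227  0.495 -0.074] 49.11 [-0.408  0.158 -3.008]
19.82 -8 8 [-0.138  0.355 -0.038] 48.92 [ 0.116 -0.279 -1.304]
20.07 -3 8 [-0.107  0.288 -0.014] 49.58 [ 0.497  0.174 -2.359]
```

View pics/c9.png

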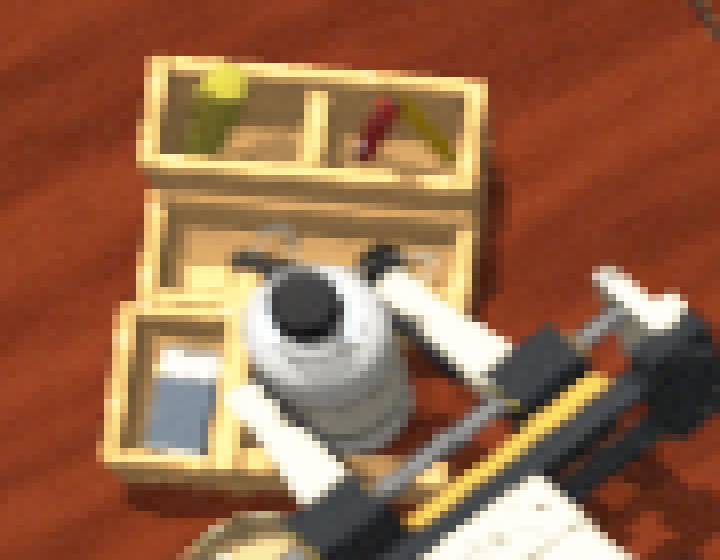

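The can is in the bay with no contact so far (cap at about (288,152) in the top view). I'll lower it until I feel the desk.

Run:
```python
from h import *
for z in(5,3,1.5,0,-1.5,-3,-4.5,-6):
    s=go(-3,0,z,20); f=np.mean([ (bot.pause(.02),bot.read_state()['contact_force'][2])[1] for _ in range(5)]);print("fz",f)
    if f>3: break
```

```text
20.43 -3 5 [-0.026 -0.104 -0.257] 49.2 [-1.253 -0.137 -3.308]
fz -3.157036013138076
20.76 -3 3 [-0.033 -0.017 -0.167] 49.08 [-0.126 -1.185 -2.716]
fz -2.784380822040505
21.09 -3 1.5 [0.252 0.028 0.499] 48.95 [-0.186 -0.338  0.502]
fz 0.994073928956998
21.43 -3 0 [0.623 0.244 2.041] 49.07 [-1.883 -2.635  9.274]
fz 9.266609414814507
```

Run:
```python
from h import *
s=go(-3,0,1.6,20)
bot.move_gripper(56);bot.move_gripper(84)
s=bot.read_state();print(s['t'],s['contact_force'])
t,_=up(np.radians(40),-1)
th=np.array([t[0],t[1],0]);th/=np.linalg.norm(th)
bot.line_to(s['tcp_pos']-th*120+[0,0,30],150)
for n in("top","scene"): cv2.imwrite(f"pics/{n}10.png",bot.camera(n)[:,:,::-1])
s=bot.read_state();print(s['t'],s['tcp_pos'],s['contact_force'])
a=np.hstack([cv2.resize(cv2.imread("pics/top10.png")[110:190,250:340],None,fx=4.4,fy=4.4,interpolation=cv2.INTER_NEAREST),cv2.resize(cv2.imread("pics/scene10.png")[80:160+40,290:380],None,fx=4.4,fy=352/120,interpolation=cv2.INTER_NEAREST)])
cv2.imwrite("pics/c10.png",a)
```

```text
21.76 -3 1.6 [0.155 0.017 0.356] 49.28 [0.424 0.434 3.084]
22.8667 [0.131 0.394 0.346]
23.9417 [504.889  59.591 126.503] [ 0.033 -0.236  0.18 ]
```

View pics/c10.png

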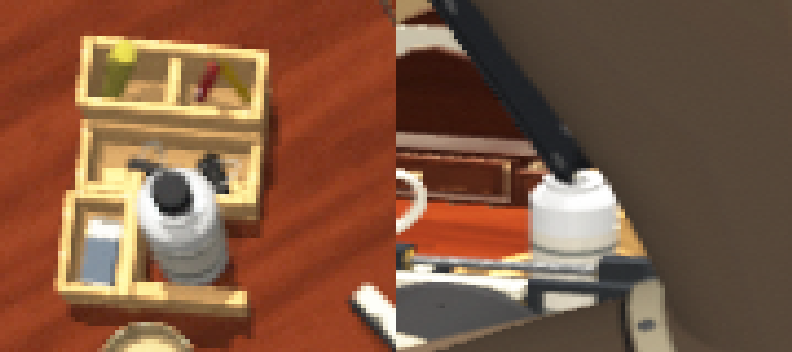

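Run:
```python
from h import *
im=cv2.imread("pics/top10.png")
cv2.imwrite("pics/z10.png",cv2.resize(im[140:180,272:310],None,fx=14,fy=14,interpolation=cv2.INTER_NEAREST))
p=plane("top",[[288.6,153.1]],190)[0];e=p-BAY;print(p,e@bx,e@by)
for yaw in(0,30,60,90,-30,-60):
    a=np.radians(yaw);q=R.from_matrix(np.c_[[np.cos(a),np.sin(a),0],[np.sin(a),-np.cos(a),0],[0,0,-1.]]).as_quat()
    print(yaw,bot.solve_ik([p[0],p[1],250],q),bot.solve_ik([p[0],p[1],170],q))
```

```text
[569.768 110.061 190.   ] -6.048115360072944 -1.1972859322445712
0 [ 0.528  0.173 -0.118  0.    -1.279  1.043] [ 0.528  0.223 -0.241  0.    -1.107  1.043]
30 [ 0.528  0.173 -0.118  0.    -1.279  1.567] [ 0.528  0.223 -0.241  0.    -1.107  1.567]
60 [ 0.528  0.173 -0.118  0.    -1.279  2.09 ] [ 0.528  0.223 -0.241  0.    -1.107  2.09 ]
90 [ 0.528  0.173 -0.118  0.    -1.279  2.614] [ 0.528  0.223 -0.241  0.    -1.107  2.614]
-30 [ 0.528  0.173 -0.118  0.    -1.279  0.52 ] [ 0.528  0.223 -0.241  0.    -1.107  0.52 ]
-60 [ 0.528  0.173 -0.118  0.    -1.279 -0.004] [ 0.528  0.223 -0.241  0.    -1.107 -0.004]
```

View pics/z10.png

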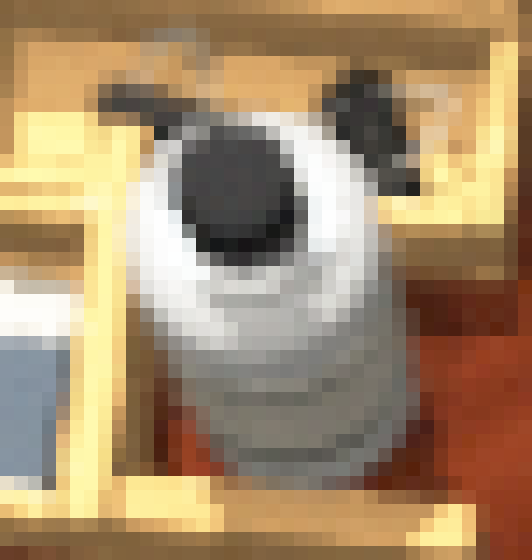

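```bash
cat >> h.py <<'E'
_a=np.radians(-60);QD=R.from_matrix(np.c_[[np.cos(_a),np.sin(_a),0],[np.sin(_a),-np.cos(_a),0],[0,0,-1.]]).as_quat()
CAP=np.array([570.5,111.5])
E
python3 - <<'E'
from h import *
s=bot.read_state()
bot.line_to(s['tcp_pos']+[-20,-20,150],200)
bot.move_gripper(0,20)
bot.move_ptp([*CAP,320],QD)
bot.line_to([*CAP,225],100)
bot.pause(.1)
s=bot.read_state();print(s['t'],s['tcp_pos'],s['width'],s['contact_force'])
for n in("top","scene"): cv2.imwrite(f"pics/{n}11.png",bot.camera(n)[:,:,::-1])
a=np.hstack([cv2.resize(cv2.imread("pics/top11.png")[100:200,230:360],None,fx=3,fy=3),cv2.resize(cv2.imread("pics/scene11.png")[80:180,290:420],None,fx=3,fy=3)])
cv2.imwrite("pics/c11.png",a)
E
```

```text
29.625 [570.885 111.66  225.779] 0.4433050164681766 [-0.338 -0.116  0.195]
```

View pics/c11.png

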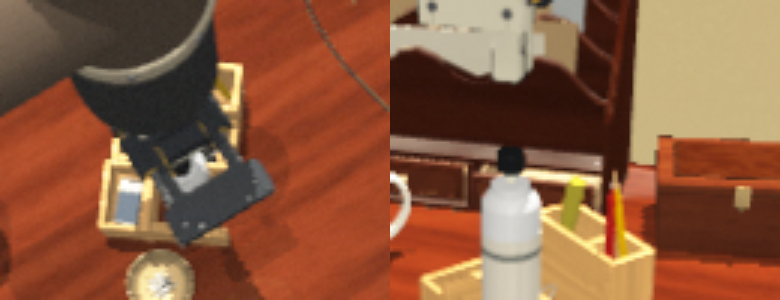

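Scene view: the closed fingertip at px (330,106) is directly over the cap at px (330,131). I'll make a guarded press.

```bash
cat >> h.py <<'E'
def fz(n=3):
    v=[]
    for _ in range(n): bot.pause(.015);v.append(bot.read_state()['contact_force'])
    return np.mean(v,0)
E
python3 - <<'E'
from h import *
bot.line_to([*CAP,186],80);print(fz())
z=186;hit=None
while z>166:
    z-=1.5;bot.line_to([*CAP,z],25);f=fz();s=bot.read_state();print(round(s['t'],2),z,round(s['tcp_pos'][2],2),f)
    if f[2]>2.5: break
E
```

```text
[-0.182 -0.083  0.359]
30.71 184.5 184.73 [-0.06   0.475 -0.314]
31.01 183.0 182.95 [0.291 0.171 0.297]
31.31 181.5 181.43 [0.211 0.067 0.318]
31.61 180.0 179.93 [ 0.108 -0.456  0.136]
31.91 178.5 178.43 [-0.224 -0.302 -0.207]
32.21 177.0 176.95 [ 0.411 -0.03   0.39 ]
32.51 175.5 175.45 [ 0.372 -0.109  0.128]
32.81 174.0 173.94 [ 0.286 -0.176 -0.002]
33.11 172.5 172.44 [-0.188 -0.244  0.172]
33.41 171.0 170.96 [-0.079 -0.114 -0.191]
33.71 169.5 169.45 [ 0.177 -0.621  0.029]
34.01 168.0 167.93 [-0.144 -0.237  0.034]
34.31 166.5 166.42 [ 0.052  0.043 -0.127]
34.61 165.0 164.96 [-0.199 -0.036 -0.188]
```

Run:
```python
from h import *
for n in("top","scene"): cv2.imwrite(f"pics/{n}12.png",bot.camera(n)[:,:,::-1])
a=np.hstack([cv2.resize(cv2.imread("pics/top12.png")[130:190,260:320],None,fx=6,fy=6,interpolation=0),cv2.resize(cv2.imread("pics/scene12.png")[105:165,300:360],None,fx=6,fy=6,interpolation=0)])
cv2.imwrite("pics/c12.png",a)
```

```text
(no output)
```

View pics/c12.png

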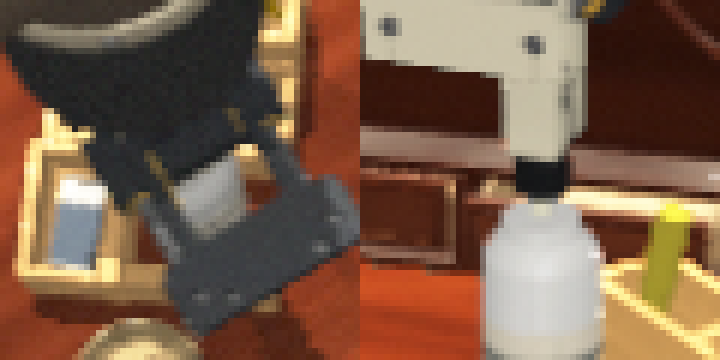

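Run:
```python
from h import *
z=165;
while z>154:
    z-=1.0;bot.line_to([*CAP,z],25);f=fz(2);s=bot.read_state();print(round(s['t'],2),z,round(s['tcp_pos'][2],2),f)
    if f[2]>2: break
```

```text
34.99 164.0 163.92 [ 0.083  0.136 -0.163]
35.27 163.0 163.16 [ 0.441 -0.437  0.569]
35.56 162.0 162.44 [-1.12   0.093  4.841]
```

Run:
```python
from h import *
z=162
while z>152:
    z-=1.0;bot.line_to([*CAP,z],25);f=fz(2);s=bot.read_state();print(round(s['t'],2),z,round(s['tcp_pos'][2],2),f)
    if f[2]>11.5: break
bot.pause(.2);print(fz(2))
```

```text
35.84 161.0 161.44 [-0.363 -0.32   5.859]
36.12 160.0 160.58 [-0.639  0.149  7.306]
36.41 159.0 159.76 [-1.137 -0.462  7.027]
36.69 158.0 158.92 [-0.71  -0.388  8.589]
36.98 157.0 158.09 [-1.172 -0.351  9.351]
37.26 156.0 157.27 [-1.545 -0.126  9.667]
37.54 155.0 157.11 [-1.642 -0.587 13.904]
[-1.81  -0.75  13.105]
```

I felt the stop: 6 mm of travel, about 13–14 N. Now I release and retreat.

Run:
```python
from h import *
bot.line_to([*CAP,172],30);bot.pause(.2)
bot.line_to([*CAP,320],150)
s=bot.read_state()
bot.move_ptp([450,-150,330],QD)
s=bot.read_state();print(s['t'],s['tcp_pos'],s['contact_force'])
for n in("top","scene"): cv2.imwrite(f"pics/{n}13.png",bot.camera(n)[:,:,::-1])
a=np.hstack([cv2.resize(cv2.imread("pics/top13.png")[100:200,230:360],None,fx=3,fy=3),cv2.resize(cv2.imread("pics/scene13.png")[100:250,260:455],None,fx=2,fy=2)])
cv2.imwrite("pics/c13.png",a)
```

```text
40.9333 [ 450.528 -149.498  329.782] [ 0.668 -0.139 -0.289]
```

View pics/c13.png

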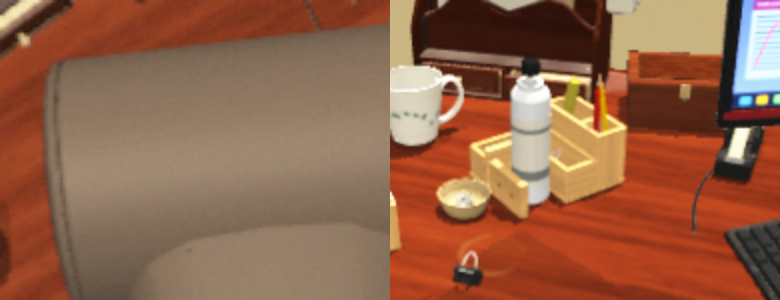

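Run:
```python
from h import *
for px,z in(([330.5,130.3],190),):
    p=plane("scene",[px],z)[0];e=p-BAY;print(p,e@bx,e@by)
# same cap in the scene picture before the press
for f in("scene11","scene13"):
    g=cv2.imread(f"pics/{f}.png").max(2);k=np.zeros_like(g);k[124:142,320:342]=(g[124:142,320:342]<55)
    n,l,st,ce=cv2.connectedComponentsWithStats(k);i=1+st[1:,4].argmax();print(f,ce[i],st[i])
bot.close_job()
```

```text
[576.017 116.94  190.   ] 1.4380290330273402 -6.704713372636947
scene11 [329.901 130.479] [320 125  22  13 121]
scene13 [329.677 129.937] [320 124  22  14 127]
the job is handed in; nothing more can be done
```

The can is standing upright in the bay of the larger organiser. I pressed the cap once and handed the job in, at about 41 s of the 54 s allowed. The interface gives no verdict, so I can't say whether it was judged a success.

- **Standing the can:** I gripped it lying down, lifted it and turned it upright in the air. I slid it in through the bay's open end, lowered it until I felt the desk, and released it. I did not butt it against the end wall.
- **Pressing the cap:** The closed fingers met the cap and pushed it down 6 mm to its stop, with about 14 N at most. After I released it, the cap's image was within 0.6 px of where it was before the press.
- **First grasp failed:** The fingertips end roughly 20–27 mm behind the reported TCP, so the first closing missed and left the can where it was. I felt for the right depths instead, both for the grasp and for the press.
- **Checks that disagree:** My two readings of where the cap sits in the bay differ, each from one camera only:

| Camera | Along the bay | Sideways |
|---|---|---|
| Top (before the press) | −6 mm | −1.2 mm |
| Scene (at the end) | +1.4 mm | −6.7 mm |

  Both are inside the limits, but the scene camera's sideways reading is close to the 8 mm limit. I think that reading is less reliable, because the slot itself leaves only about 4 mm each side. The arm hid the can from the top camera at the end, so I could not measure it again there.

The scene picture at the end showed the can upright, with the mug, dish and binder clip in place and the arm clear. I did not check the stapler or calculator there, but the arm never felt contact near them.

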